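# Index the sorting turntable and spin down its wing nut

## Task

With the fingertips, push the turntable's wooden peg round until it stands in line with the steel index tongue on the base; then, leaving it lined up, flick the loose wing nut at the hub clockwise (seen from above), stroke by stroke on its wings, until it is fully home. Work gently: pinch nothing, do not lift, tip or knock off anything riding on the turntable, leave the things on the shelf where they are, and finish clear.

Things in the scene. Friction and masses are not known exactly. Their poses are not given: they have to be found in the camera images.
- base: round dark steel base of the turntable, 210 mm across and 20 mm high, fixed to the shelf; origin on the turntable's axis at shelf height, z up. A dark steel index tongue, 14 mm wide and 10 mm high, sticks out from under the platter along the base's own -x direction (roughly towards the robot). The pine platter above it is 330 mm across, its flat top 40 mm above the shelf
- index_pin (a point): top of the small dark steel pin, 10 mm across, that stands up at the end of the index tongue, 36 mm above the shelf and 200 mm from the turntable's axis (outside the platter's rim)
- platter (a joint): turn of the platter about its vertical axis, rad, positive anticlockwise seen from above; 0 when the wooden peg stands exactly in line with the index tongue. It starts at 0.4 to 0.9, so it has to go clockwise. It turns with slight friction (about 1.3 N at the peg) and stays where it is left
- peg_top (a point): centre of the top of the upright round dark wooden peg fixed in the platter, 18 mm across and 42 mm tall, 140 mm from the axis; its top is 82 mm above the shelf, the platter's top 40 mm
- nut (a joint): turn of the steel wing nut on the hub spindle, rad, growing clockwise seen from above (tightening); starts at 0.1 to 2.0, fully home at its stop, 5.0. There the wings only yield springily (0.4 rad at 10 N) and spring back. Turning takes 1.2 N at 30 mm from the axis; it stays where left, cannot come off, sinks 1.2 mm per rad and does not turn with the platter
- nut_center (a point): point on the nut's (and turntable's) vertical axis level with the top of the wings; 88 mm above the shelf at joint 0 and 82 mm when home. A washer boss 52 mm across and 8 mm high lies on the platter under the nut
- wing_tip (a point): middle of the outer top edge of one of the nut's two equal wings, 44 mm from the axis; the other wing points the opposite way. The wings are flat upright plates, 8 mm thick, 26 mm tall down from this edge, on a round body 34 mm across; span over both 88 mm
- rondel: loose indigo glass disc, 54 mm across, 13 mm high, riding on the platter; origin at the centre of its underside
- stone_tile: loose chipped ochre stoneware tile, 46 x 46 x 10 mm, riding on the platter; origin at the centre of its underside
- hammer_head: loose steel mosaic hammer head, 56 x 18 x 20 mm, riding on the platter; origin at the centre of its underside
- cork_block: loose round cork sanding block, 52 mm across, 34 mm high, riding on the platter; origin at the centre of its underside. The four riding things start with their centres 110 to 126 mm from the axis
- jar: loose green glass jar, 66 mm across, 85 mm high, standing on the shelf; origin at the centre of its underside
- bowl: loose white ceramic bowl, 100 mm across, 40 mm high, on the shelf; origin at the centre of its underside
- palette: loose spatula 200 mm long lying on the shelf

How it is judged:
On the way, in this order (a step that is already met when the one before it is completed fails the run):
1. the turntable's peg stands in line with the index tongue (within 0.10 rad) (value of joint platter between -0.1 and 0.1 rad), for 0.3 s.
2. the wing nut is screwed home (within 0.4 rad of its stop) (value of joint nut above 4.6 rad), for 0.2 s.
At the end, for the whole second after the job is handed in: the platter stands within 0.12 rad of the index (joint platter near 0) and the wing nut within 0.4 rad of its stop at 5.0, both at rest, with the four riding things still lying on the platter (value of joint platter between -0.12 and 0.12 rad and value of joint nut above 4.6 rad and velocity of joint platter between -0.05 and 0.05 rad/s and velocity of joint nut between -0.1 and 0.1 rad/s and height (world z) of rondel between 0.035 and 0.045 m and height (world z) of stone_tile between 0.035 and 0.045 m and height (world z) of hammer_head between 0.035 and 0.045 m and height (world z) of cork_block between 0.035 and 0.045 m); the robot touches nothing.
It fails at once if a thing riding on the turntable is lifted, tipped or knocked off it (height (world z) of any of rondel, stone_tile, hammer_head, cork_block above 0.055 m or height (world z) of any of rondel, stone_tile, hammer_head, cork_block below 0.03 m or angle between any of rondel, stone_tile, hammer_head, cork_block's own z axis and vertical above 0.5 rad).
It fails at once if a thing on the shelf is disturbed (distance of any of jar, bowl, palette from where it was at the start of the episode above 0.015 m).
It fails at once if the wing nut is pinched or forced (over 30 N from the fingers) (contact force between the fingers and nut above 30 N).
It fails at once if the peg or platter is pinched or forced (over 30 N from the fingers) (contact force between the fingers and platter above 30 N).
It also fails if it takes over 58 s, if anything falls off the work surface, if the arm or the gripper's body presses on something with over 40 N, if the wrist force passes 120 N, or if a joint passes its speed limit or range.

## Robot

A 6-joint arm with a two-finger parallel gripper is mounted at the origin on the work surface. World frame = base frame: x ahead of the robot, y to its left, z up, the work surface at z = 0. Lengths are in m, angles in rad, forces in N, time in s.
With the tool pointing down it reaches from about 0.3 to 0.775 m from the base axis. Payload 14.6 kg.
Tool frame: the origin (TCP) lies on the mounting face of the last link; the fingertips stand 199 mm ahead of it and the grasp point (between the pads) lies 180 mm ahead of it; z points along the fingers, y is the line along which they close (so a half turn about z gives the same grasp; the last joint's range is limited). The gripper opens to 94 mm and grips with 3 to 60 N. Pads are 16 mm wide; open, the fingers measure 119 mm over their backs; the gripper's body (75 mm by 177 mm) begins 78 mm behind the grasp point.
Start: joints at [1.242, 0.3, 1.521, -0, 1.321, -0.067], TCP at [0.142, 0.531, 0.405] pointing down, gripper open.
Joint ranges: [-3.03, 3.03], [-0.79, 2.21], [0.23, 2.52], [-1.04, 4.18], [0, 3.07], [-2.55, 2.55]. Speed limits (rad/s): [2.22, 2.22, 2.57, 3.14, 3.14, 3.14].

## Interface

Orientations are given as [roll, pitch, yaw] about the fixed x, y, z axes, in that order (R = Rz(yaw) Ry(pitch) Rx(roll)).
In Python, from station import get_obs, camera, hand_in gives the robot as it stands.
- The arm moves only by the tool apply_moves, never from a script. Its argument "increments" is a list of rows, each an object of numbers: "tx", "ty", "tz": the shift along the tool's x, y, z as a fraction of full scale; "ax", "ay", "az": the turn, a rotation vector about the tool's x, y, z as a fraction of full scale. In form: [{"tx": .., "ty": .., "tz": .., "ax": .., "ay": .., "az": ..}, ...]. A call has 1 to 12 rows; each row shifts and turns the commanded pose from where the row before left it, along the tool's axes as they then stand; what a row does not reach is not made up. Full scale, the value 1, is 30 mm for a shift and 5 degrees for a turn. A row lasts 1/8 s, in which the tool goes at most 62.5 mm and 10.7 degrees, less where a joint would pass 70% of its speed; a pose out of reach is approached as far as the arm can. A call with a number of a shift or a turn outside -1 to 1 is refused whole. A call with a gripper value outside its range is refused whole. "jaw" is the closure, from 0 (fully open) to 1 (shut), set as the call begins (left out, the last holds). The fingers move at their own pace and stop on an object; "force" is the grip in N (left out, the last holds). Time passes only in rows, so rows that do not move let the fingers close. It gives the time, the measured TCP pose, the force, the opening and the grip force at its end, in the units of the state.
- get_obs(): the state, without advancing time (a new reading comes with each control period).
- camera(name): name is "scene" or "side" or "wrist"; returns a dict with "pixels" (480x640x3 uint8, red, green, blue), "camera_matrix" (3x3 intrinsics, pixels), "dist" ([k1, k2, p1, p2, k3] as OpenCV has them; the pictures are not rectified), "R" (3x3) and "t" (3): a world point X has camera coordinates R X + t; the wrist camera has in their place "T_tool_cam" (4x4, takes a point from camera to tool coordinates, whose origin is the TCP and whose axes are the flange's). Camera axes: x right, y down, z forward; pixel columns grow to the right and rows downward; lengths in m; the calibration is good to about 2 mm. A picture is of the moment at which its call begins: read the wrist's pose just before it. There is no depth.
- hand_in(): hands the job in; it is judged then, once.
The state is a dict: "time_s": time; "qpos": joint angles; "joint_vel": joint speeds; "tau": joint torques, N m; "ee_pos": TCP position; "eef_rot": TCP orientation; "force": force on the tool from outside, world axes, zero at the start; "moment": the same for the moment, N m; "grip_width": finger opening in m; "grip_force": force on a finger pad.
Only numpy, scipy, OpenCV 4.12 (cv2) and the standard library are available. Lean on these libraries where they do the work, as an engineer would, in place of code of your own. Each camera call takes 0.05 s, during which the arm holds its last target. There are 200 camera calls.

## Working session

There is one attempt and no reset: what is moved stays moved. The work goes in short steps, Python scripts to look and compute and a tool call to move; the robot and the scene stay as the last step left them, time stands still between calls to the robot, and variables do not carry over. Pictures are saved under pics/ and viewed, at most 10 in all, crops included, and the job is handed in when it is done.

Besides the shell and the picture viewer there is one more tool, called after "Call:" by a JSON object that holds its "name" and its "arguments". apply_moves: Moves the arm, as the interface text tells. Its arguments: {"type":"object","properties":{"increments":{"type":"array"},"jaw":{"type":"number"},"force":{"type":"number"}},"required":["increments"]}

```bash
mkdir -p pics; ls
cat > h.py <<'E'
import numpy as np,cv2
from station import get_obs,camera,hand_in
def save(n,c): cv2.imwrite(f'pics/{n}.png',c['pixels'][:,:,::-1])
def ray(c,uv):
    p=cv2.undistortPoints(np.array([[uv]],float),np.array(c['camera_matrix']),np.array(c['dist']))[0,0]
    R=np.array(c['R']);t=np.array(c['t']);o=-R.T@t;d=R.T@np.array([p[0],p[1],1]);return o,d
def onz(c,uv,z):
    o,d=ray(c,uv);return o+d*(z-o[2])/d[2]
def proj(c,X):
    R=np.array(c['R']);r,_=cv2.Rodrigues(R)
    return cv2.projectPoints(np.array(X,float).reshape(-1,3),r,np.array(c['t'],float),np.array(c['camera_matrix']),np.array(c['dist']))[0][:,0]
E
python3 - <<'E'
from h import *
import pickle
o=get_obs();print(o)
for n in('scene','side'):
    c=camera(n);save(n,c);pickle.dump(c,open(n+'.pkl','wb'));print(n,-np.array(c['R']).T@c['t'])
E
```

```text
pics
{'time_s': 0.0, 'qpos': array([ 1.24242143e+00,  3.00434481e-01,  1.52158105e+00, -5.06730280e-06,
        1.32071492e+00, -6.65852059e-02]), 'joint_vel': array([-0.00044229,  0.00061966,  0.00010189, -0.00191547, -0.00195869,
       -0.00170343]), 'tau': array([-7.03333135e-04, -5.31807590e+01, -3.52733767e+01,  7.07564154e-02,
        2.44054024e-02, -9.25837071e-05]), 'ee_pos': array([0.14232756, 0.53122345, 0.40410631]), 'eef_rot': array([-3.14045705e+00, -7.08071791e-05,  2.87980418e+00]), 'force': array([ 0.09178974, -0.26937332,  0.26649381]), 'moment': array([-0.02682531,  0.02058287,  0.02507961]), 'grip_force': 0.0, 'grip_width': 0.09370335155726862}
scene [ 1.43525616 -0.18727775  1.02593422]
side [0.45180485 0.67931221 0.78363266]
```

View pics/scene.png

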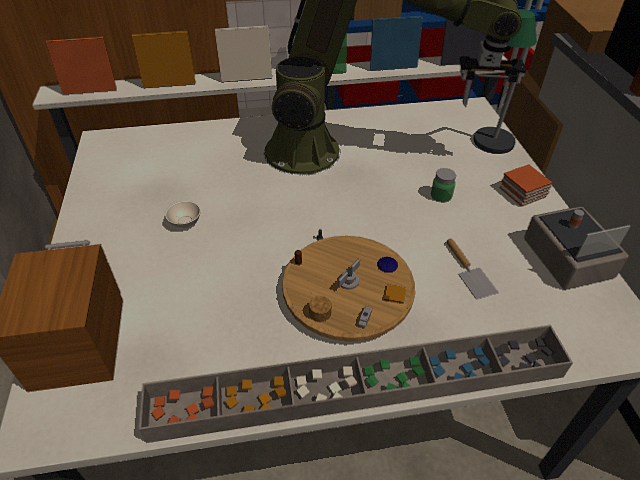

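View pics/side.png

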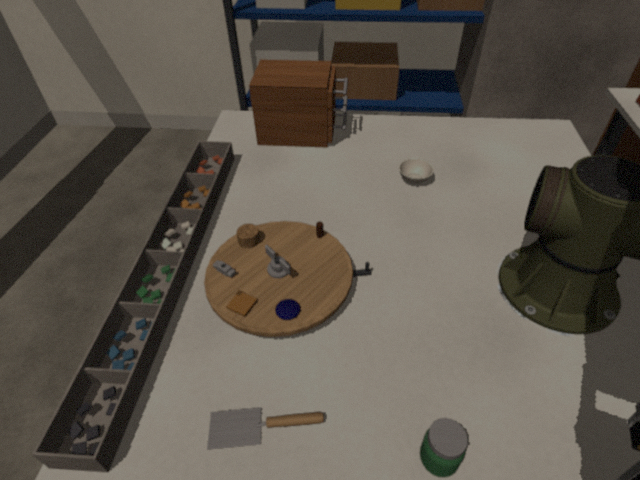

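The scene view shows the platter centred near (348,285), the peg at (298,256), the index pin at (319,234) and the nut at (349,273). The side view shows the platter at (280,278), the peg at (320,228) and the pin at (367,266). Next I'll fit the platter rim and enlarge both views.

Run:
```python
from h import *
import pickle
from scipy.optimize import least_squares
tiles=[]
for n,(x0,y0,x1,y1) in dict(scene=(268,222,428,342),side=(200,212,380,347)).items():
    c=pickle.load(open(n+'.pkl','rb'));im=c['pixels'];hsv=cv2.cvtColor(im,cv2.COLOR_RGB2HSV)
    m=((hsv[...,0]<25)&(hsv[...,1]>70)&(hsv[...,2]>90)).astype(np.uint8)
    k=np.zeros_like(m);k[y0:y1,x0:x1]=1;m*=k
    cs,_=cv2.findContours(m,cv2.RETR_EXTERNAL,cv2.CHAIN_APPROX_NONE);b=max(cs,key=cv2.contourArea)
    h=cv2.convexHull(b)[:,0]
    P=np.array([onz(c,p,0.04)[:2] for p in h])
    r=least_squares(lambda q:np.hypot(*(P-q[:2]).T)-q[2],[.6,0,.165],loss='soft_l1',f_scale=.002)
    print(n,cv2.contourArea(b),r.x,np.abs(r.fun).mean())
    tiles.append(cv2.resize(im[y0:y1,x0:x1],(400 if 0 else 560,420),interpolation=cv2.INTER_CUBIC))
    cv2.imwrite(f'pics/{n}c.png',cv2.resize(im[y0:y1,x0:x1],(800,600),interpolation=cv2.INTER_CUBIC)[:,:,::-1])
```

```text
scene 10358.0 [0.62033034 0.02684771 0.16436714] 0.0010651035076744571
side 12780.0 [0.61950769 0.03000709 0.16366072] 0.0017145569273179122
```

View pics/scenec.png

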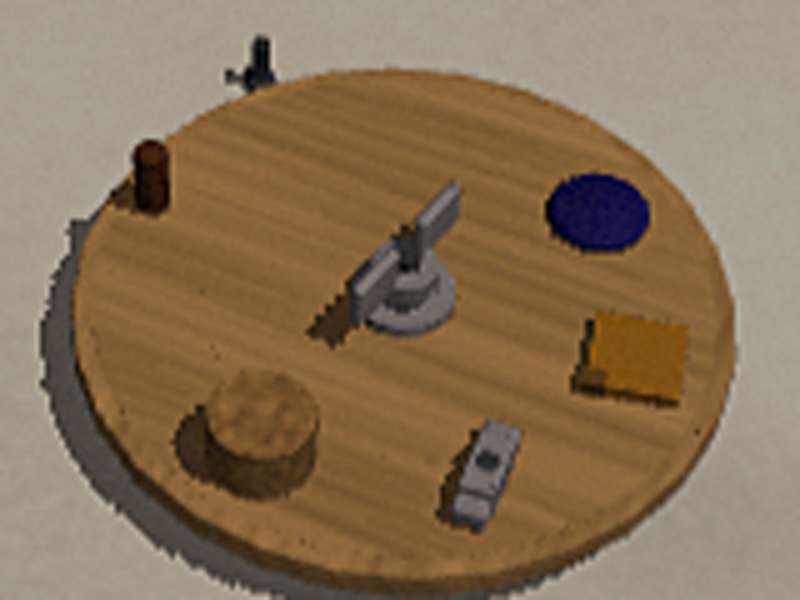

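View pics/sidec.png

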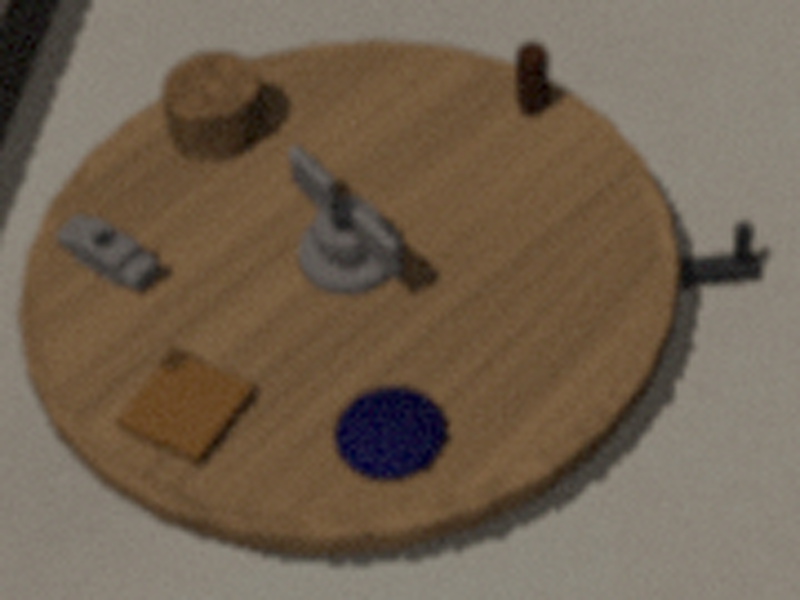

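In the scene crop (5x) the pin top is at (262,40), the peg top at (151,148), and the wing tips at (457,186) and (353,284). In the side crop (4.44x) the pin is at (744,228), the peg at (532,50), and the wing tips at (294,152) and (402,242).

Run:
```python
from h import *
import pickle
C={n:pickle.load(open(n+'.pkl','rb')) for n in('scene','side')}
S=lambda u,v:(268+(u+.5)/5-.5,222+(v+.5)/5-.5)
D=lambda u,v:(200+(u+.5)/4.444-.5,212+(v+.5)/4.444-.5)
ctr=np.array([.620,.0284])
for n,z,s,d in [('pin',.036,(262,40),(744,228)),('peg',.082,(151,148),(532,50)),('w1',.086,(457,186),(402,242)),('w2',.086,(353,284),(294,152)),('w1x',.086,(457,186),(294,152)),('w2x',.086,(353,284),(402,242)),('cork',.074,(263,400),(210,82)),('disc',.053,(600,211),(391,430)),('tile',.05,(640,355),(188,403)),('ham',.06,(490,470),(108,250))]:
    p=np.array([onz(C['scene'],S(*s),z),onz(C['side'],D(*d),z)])[:,:2];r=p-ctr
    print(n,p.round(4).tolist(),'r',np.hypot(*r.T).round(4),'ang',np.degrees(np.arctan2(r[:,1],r[:,0])).round(1))
```

```text
pin [[0.4203, -0.0107], [0.4228, -0.0094]] r [0.2035 0.2008] ang [-168.9 -169.1]
peg [[0.5354, -0.0869], [0.5374, -0.0861]] r [0.143  0.1412] ang [-126.3 -125.8]
w1 [[0.5895, 0.0578], [0.5862, 0.0569]] r [0.0424 0.0442] ang [136.  139.8]
w2 [[0.6435, -0.0049], [0.648, 0.001]] r [0.0408 0.0392] ang [-54.8 -44.4]
w1x [[0.5895, 0.0578], [0.648, 0.001]] r [0.0424 0.0392] ang [136.  -44.4]
w2x [[0.6435, -0.0049], [0.5862, 0.0569]] r [0.0408 0.0442] ang [-54.8 139.8]
cork [[0.6959, -0.0571], [0.7044, -0.0587]] r [0.1143 0.1212] ang [-48.4 -45.9]
disc [[0.5884, 0.134], [0.5817, 0.1421]] r [0.1102 0.12  ] ang [106.6 108.6]
tile [[0.68, 0.1298], [0.6782, 0.1312]] r [0.1178 0.1181] ang [59.4 60.5]
ham [[0.742, 0.0406], [0.7344, 0.049]] r [0.1226 0.1163] ang [ 5.7 10.2]
```

```bash
cat >> h.py <<'E'
def rows(W,step=None):
    """world TCP waypoints -> tool-frame shifts (fractions), from the present pose"""
    from scipy.spatial.transform import Rotation as Ro
    o=get_obs();R=Ro.from_euler('xyz',o['eef_rot']).as_matrix();p=o['ee_pos']
    print('from',p.round(4),o['eef_rot'].round(3))
    for w in W:
        d=R.T@(np.array(w)-p)/.03;p=np.array(w);print(np.round(d,2).tolist())
E
python3 -c "
from h import *
import pickle
c=pickle.load(open('scene.pkl','rb'));print(onz(c,(493,140),0))"
```

```text
[0.03851974 0.66300734 0.        ]
```

Call:
{"name": "apply_moves", "arguments": {"increments": [{"az": 1},{"az": 1},{"az": 1},{"az": 1},{"az": 1},{"az": 1},{"az": 1},{"az": 1},{}], "jaw": 1, "force": 10}}

```text
schema error: expected keys tx, ty, tz, ax, ay, az
```

```bash
python3 -c "
from h import *
rows([(.562,-.121,.36),(.562,-.121,.254)])"
```

```text
from [0.1424 0.5312 0.4042] [-3.141 -0.     2.88 ]
[-19.14, -17.38, 1.49]
[-0.0, 0.0, 3.53]
```

Call:
{"name": "apply_moves", "arguments": {"increments": [{"tx": 0,"ty": 0,"tz": 0,"ax": 0,"ay": 0,"az": 1},{"tx": 0,"ty": 0,"tz": 0,"ax": 0,"ay": 0,"az": 1},{"tx": 0,"ty": 0,"tz": 0,"ax": 0,"ay": 0,"az": 1},{"tx": 0,"ty": 0,"tz": 0,"ax": 0,"ay": 0,"az": 1},{"tx": 0,"ty": 0,"tz": 0,"ax": 0,"ay": 0,"az": 1},{"tx": 0,"ty": 0,"tz": 0,"ax": 0,"ay": 0,"az": 1},{"tx": 0,"ty": 0,"tz": 0,"ax": 0,"ay": 0,"az": 1},{"tx": 0,"ty": 0,"tz": 0,"ax": 0,"ay": 0,"az": 1},{"tx": 0,"ty": 0,"tz": 0,"ax": 0,"ay": 0,"az": 0}], "jaw": 1, "force": 10}}

```text
time_s: 1.23
ee_pos: [0.1423, 0.5312, 0.4044]
eef_rot: [-3.141, 0.0, 2.182]
force: [-0.3, -0.1, 0.1]
grip_width: 0.0075
grip_force: 0.0
```

```bash
python3 -c "
from h import *
rows([(.562,-.121,.36),(.562,-.121,.254)])"
```

```text
from [0.1423 0.5312 0.4044] [-3.141  0.     2.182]
[-25.83, -1.02, 1.49]
[0.0, 0.0, 3.53]
```

Call:
{"name": "apply_moves", "arguments": {"increments": [{"tx": -1,"ty": -0.04,"tz": 0,"ax": 0,"ay": 0,"az": 0},{"tx": -1,"ty": -0.04,"tz": 0,"ax": 0,"ay": 0,"az": 0},{"tx": -1,"ty": -0.04,"tz": 0,"ax": 0,"ay": 0,"az": 0},{"tx": -1,"ty": -0.04,"tz": 0,"ax": 0,"ay": 0,"az": 0},{"tx": -1,"ty": -0.04,"tz": 0,"ax": 0,"ay": 0,"az": 0},{"tx": -1,"ty": -0.04,"tz": 0,"ax": 0,"ay": 0,"az": 0},{"tx": -1,"ty": -0.04,"tz": 0,"ax": 0,"ay": 0,"az": 0},{"tx": -1,"ty": -0.04,"tz": 0,"ax": 0,"ay": 0,"az": 0},{"tx": -1,"ty": -0.04,"tz": 0,"ax": 0,"ay": 0,"az": 0},{"tx": -1,"ty": -0.04,"tz": 0,"ax": 0,"ay": 0,"az": 0},{"tx": -1,"ty": -0.04,"tz": 0,"ax": 0,"ay": 0,"az": 0},{"tx": -1,"ty": -0.04,"tz": 0,"ax": 0,"ay": 0,"az": 0}]}}

```text
time_s: 2.72
ee_pos: [0.3374, 0.2272, 0.4046]
eef_rot: [-3.142, 0.0, 2.184]
force: [0.6, 0.0, -0.1]
grip_width: 0.0008
grip_force: 0.0
```

Call:
{"name": "apply_moves", "arguments": {"increments": [{"tx": -1,"ty": -0.04,"tz": 0.1,"ax": 0,"ay": 0,"az": 0},{"tx": -1,"ty": -0.04,"tz": 0.1,"ax": 0,"ay": 0,"az": 0},{"tx": -1,"ty": -0.04,"tz": 0.1,"ax": 0,"ay": 0,"az": 0},{"tx": -1,"ty": -0.04,"tz": 0.1,"ax": 0,"ay": 0,"az": 0},{"tx": -1,"ty": -0.04,"tz": 0.1,"ax": 0,"ay": 0,"az": 0},{"tx": -1,"ty": -0.04,"tz": 0.1,"ax": 0,"ay": 0,"az": 0},{"tx": -1,"ty": -0.04,"tz": 0.1,"ax": 0,"ay": 0,"az": 0},{"tx": -1,"ty": -0.04,"tz": 0.1,"ax": 0,"ay": 0,"az": 0},{"tx": -1,"ty": -0.04,"tz": 0.1,"ax": 0,"ay": 0,"az": 0},{"tx": -1,"ty": -0.04,"tz": 0.1,"ax": 0,"ay": 0,"az": 0},{"tx": -1,"ty": -0.04,"tz": 0.1,"ax": 0,"ay": 0,"az": 0},{"tx": -1,"ty": -0.04,"tz": 0.1,"ax": 0,"ay": 0,"az": 0}]}}

```text
time_s: 4.22
ee_pos: [0.5322, -0.0759, 0.3684]
eef_rot: [-3.141, -0.0, 2.184]
force: [-1.2, 0.3, -0.1]
grip_width: 0.0008
grip_force: 0.0
```

Call:
{"name": "apply_moves", "arguments": {"increments": [{"tx": -0.9,"ty": -0.03,"tz": 0.1,"ax": 0,"ay": 0,"az": 0},{"tx": -0.9,"ty": -0.03,"tz": 0.1,"ax": 0,"ay": 0,"az": 0},{"tx": 0,"ty": 0,"tz": 0,"ax": 0,"ay": 0,"az": 0},{"tx": 0,"ty": 0,"tz": 0,"ax": 0,"ay": 0,"az": 0}]}}

```text
time_s: 4.72
ee_pos: [0.561, -0.1199, 0.3625]
eef_rot: [-3.141, -0.0, 2.183]
force: [-0.6, -0.3, 0.4]
grip_width: 0.0005
grip_force: 0.0
```

```bash
python3 -c "
from h import *
c=camera('scene');save('s2',c);c=camera('wrist');save('w2',c)
ctr=np.array([.62,.0284]);n=np.array([np.cos(2.182),np.sin(2.182)])
pk=[ctr+.14*np.array([np.cos(a),np.sin(a)]) for a in np.radians([-122,-126,-130,-134,-138,-142,-146,-150,-154,-158,-161,-164,-166,-168,-169])]
rows([(.562,-.121,.3),(.562,-.121,.254)]+[(*(p-.018*n),.254) for p in pk])"
```

```text
from [ 0.561  -0.1196  0.3629] [3.141 0.    2.183]
[-0.06, 0.0, 2.1]
[0.0, -0.0, 1.53]
[0.55, 0.15, -0.0]
[0.3, -0.12, -0.0]
[0.31, -0.09, -0.0]
[0.32, -0.07, -0.0]
[0.32, -0.05, -0.0]
[0.32, -0.03, -0.0]
[0.33, -0.01, -0.0]
[0.33, 0.02, -0.0]
[0.32, 0.04, -0.0]
[0.32, 0.06, -0.0]
[0.24, 0.06, -0.0]
[0.23, 0.07, -0.0]
[0.15, 0.06, -0.0]
[0.15, 0.06, -0.0]
[0.07, 0.03, -0.0]
```

Call:
{"name": "apply_moves", "arguments": {"increments": [{"tx": 0,"ty": 0,"tz": 0.9,"ax": 0,"ay": 0,"az": 0},{"tx": 0,"ty": 0,"tz": 0.9,"ax": 0,"ay": 0,"az": 0},{"tx": 0,"ty": 0,"tz": 0.9,"ax": 0,"ay": 0,"az": 0},{"tx": 0,"ty": 0,"tz": 0.6,"ax": 0,"ay": 0,"az": 0},{"tx": 0,"ty": 0,"tz": 0.3,"ax": 0,"ay": 0,"az": 0},{"tx": 0,"ty": 0,"tz": 0,"ax": 0,"ay": 0,"az": 0},{"tx": 0.25,"ty": 0.07,"tz": 0,"ax": 0,"ay": 0,"az": 0},{"tx": 0.25,"ty": 0.08,"tz": 0,"ax": 0,"ay": 0,"az": 0},{"tx": 0.2,"ty": -0.06,"tz": 0,"ax": 0,"ay": 0,"az": 0}]}}

```text
time_s: 5.95
ee_pos: [0.5512, -0.1009, 0.255]
eef_rot: [3.141, 0.0, 2.182]
force: [0.4, 0.3, -0.2]
grip_width: 0.0004
grip_force: 0.0
```

Call:
{"name": "apply_moves", "arguments": {"increments": [{"tx": 0.2,"ty": -0.08,"tz": 0,"ax": 0,"ay": 0,"az": 0},{"tx": 0.2,"ty": -0.06,"tz": 0,"ax": 0,"ay": 0,"az": 0},{"tx": 0.3,"ty": -0.07,"tz": 0,"ax": 0,"ay": 0,"az": 0},{"tx": 0.3,"ty": -0.05,"tz": 0,"ax": 0,"ay": 0,"az": 0},{"tx": 0.3,"ty": -0.03,"tz": 0,"ax": 0,"ay": 0,"az": 0},{"tx": 0.3,"ty": -0.01,"tz": 0,"ax": 0,"ay": 0,"az": 0},{"tx": 0.3,"ty": 0.01,"tz": 0,"ax": 0,"ay": 0,"az": 0},{"tx": 0.2,"ty": 0.03,"tz": 0,"ax": 0,"ay": 0,"az": 0}]}}

```text
time_s: 6.95
ee_pos: [0.5086, -0.0539, 0.2547]
eef_rot: [-3.142, -0.0, 2.182]
force: [-0.4, -1.0, 0.3]
grip_width: 0.0006
grip_force: 0.8
```

```bash
python3 -c "
from h import *
c=camera('side');cv2.imwrite('pics/s3.png',cv2.resize(c['pixels'][150:360,180:460],(800,600))[:,:,::-1])
ctr=np.array([.62,.0284]);n=np.array([np.cos(2.182),np.sin(2.182)])
print(get_obs()['force'])
p=get_obs()['ee_pos'][:2]+.017*n-ctr;print(np.hypot(*p),np.degrees(np.arctan2(p[1],p[0])))"
```

```text
[ 0.5055917  -0.33017088  0.48987552]
0.1390296731427413 -150.7388389140378
```

View pics/s3.png

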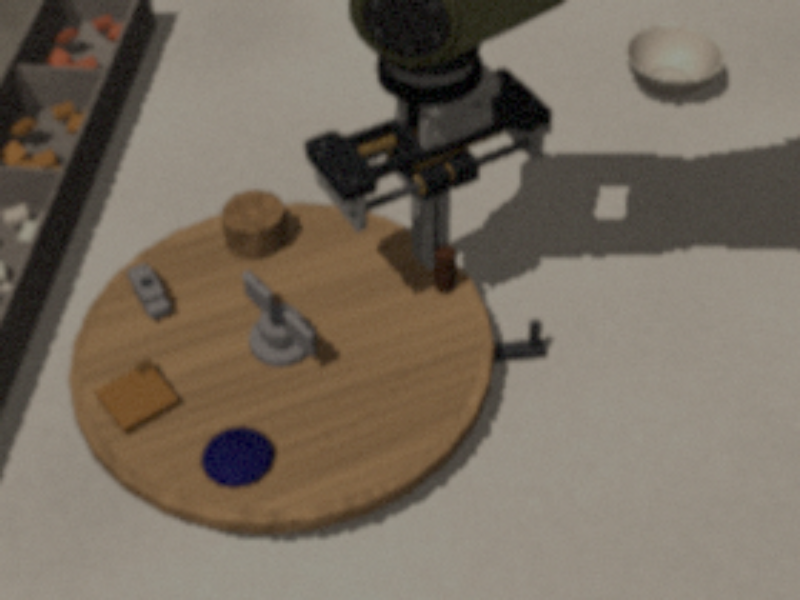

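The peg (445,254) is turning with the finger directly behind it. About 18° remain, and the riders haven't moved on the platter.

Call:
{"name": "apply_moves", "arguments": {"increments": [{"tx": 0.28,"ty": 0.03,"tz": 0,"ax": 0,"ay": 0,"az": 0},{"tx": 0.28,"ty": 0.04,"tz": 0,"ax": 0,"ay": 0,"az": 0},{"tx": 0.24,"ty": 0.05,"tz": 0,"ax": 0,"ay": 0,"az": 0},{"tx": 0.2,"ty": 0.06,"tz": 0,"ax": 0,"ay": 0,"az": 0},{"tx": 0.15,"ty": 0.05,"tz": 0,"ax": 0,"ay": 0,"az": 0},{"tx": 0.1,"ty": 0.04,"tz": 0,"ax": 0,"ay": 0,"az": 0},{"tx": 0.05,"ty": 0.02,"tz": 0,"ax": 0,"ay": 0,"az": 0},{"tx": 0,"ty": 0,"tz": 0,"ax": 0,"ay": 0,"az": 0}]}}

```text
time_s: 8.0
ee_pos: [0.4936, -0.0174, 0.2546]
eef_rot: [3.142, -0.0, 2.182]
force: [0.1, 0.0, 0.4]
grip_width: 0.0005
grip_force: 0.0
```

```bash
python3 -c "
from h import *
import pickle
c=camera('side');pickle.dump(c,open('side4.pkl','wb'));cv2.imwrite('pics/s4.png',cv2.resize(c['pixels'][212:347,200:380],(800,600),interpolation=cv2.INTER_CUBIC)[:,:,::-1])
ctr=np.array([.62,.0284]);n=np.array([np.cos(2.182),np.sin(2.182)])
p=get_obs()['ee_pos'][:2]+.017*n-ctr;print(np.hypot(*p),np.degrees(np.arctan2(p[1],p[0])))"
```

```text
0.1398131518178824 -166.7848723859761
```

View pics/s4.png

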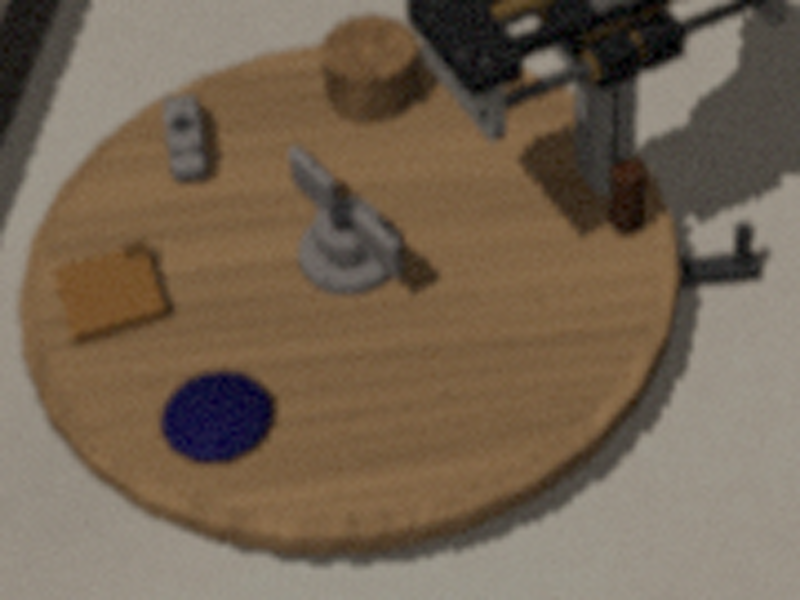

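The peg top is now at about (628,170) in the crop. I'll compute its angle, and the cork's for comparison.

```bash
python3 -c "
from h import *
import pickle
c=pickle.load(open('side4.pkl','rb'))
for z,u,v in [(.082,628,170),(.053,218,416),(.036,744,228),(.05,112,293)]:
    p=onz(c,(200+u/4.444-.4,212+v/4.444-.4),z)[:2]
    for ctr in ([.62,.0284],[.6205,.030]):
        r=p-ctr;print(z,p,np.hypot(*r),np.degrees(np.arctan2(r[1],r[0])))
"
```

```text
0.082 [ 0.48218408 -0.00189732] 0.14110689461245463 -167.6013796990781
0.082 [ 0.48218408 -0.00189732] 0.14194623292627612 -167.01393463475077
0.053 [0.6619446 0.139764 ] 0.11900121750428629 69.36140942281261
0.053 [0.6619446 0.139764 ] 0.11732770504281624 69.31450727624684
0.036 [ 0.42280093 -0.0094464 ] 0.20079796471591418 -169.13590766545985
0.036 [ 0.42280093 -0.0094464 ] 0.20159598256689687 -168.71610072360087
0.05 [0.72958    0.06773168] 0.1164249020026707 19.744643714996066
0.05 [0.72958    0.06773168] 0.11542151635446184 19.080926995592094
```

Call:
{"name": "apply_moves", "arguments": {"increments": [{"tx": 0.05,"ty": 0.02,"tz": 0,"ax": 0,"ay": 0,"az": 0},{"tx": 0.05,"ty": 0.02,"tz": 0,"ax": 0,"ay": 0,"az": 0},{"tx": 0,"ty": 0,"tz": 0,"ax": 0,"ay": 0,"az": 0},{"tx": 0,"ty": 0,"tz": 0,"ax": 0,"ay": 0,"az": 0},{"tx": 0,"ty": 0,"tz": 0,"ax": 0,"ay": 0,"az": 0},{"tx": -0.3,"ty": 0,"tz": 0,"ax": 0,"ay": 0,"az": 0},{"tx": -0.5,"ty": 0,"tz": -0.5,"ax": 0,"ay": 0,"az": 0},{"tx": 0,"ty": 0,"tz": -0.9,"ax": 0,"ay": 0,"az": 0},{"tx": 0,"ty": 0,"tz": -0.9,"ax": 0,"ay": 0,"az": 0},{"tx": 0,"ty": 0,"tz": 0,"ax": 0,"ay": 0,"az": 0}]}}

```text
time_s: 9.3
ee_pos: [0.5071, -0.0345, 0.3252]
eef_rot: [3.139, 0.002, 2.181]
force: [-0.4, -0.4, -0.0]
grip_width: 0.0005
grip_force: 0.0
```

```bash
python3 -c "
from h import *
ctr=np.array([.62,.029])
P=lambda a:tuple(ctr+.036*np.array([np.cos(np.radians(a)),np.sin(np.radians(a))]))
rows([(*P(208),.32),(*P(208),.259)]+[(*P(a),.259) for a in range(190,-170,-18)])"
```

```text
from [ 0.5071 -0.0345  0.3252] [3.139e+00 2.000e-03 2.181e+00]
[-0.28, 3.11, 0.18]
[0.0, -0.01, 2.03]
[0.36, 0.1, -0.0]
[0.31, 0.21, -0.0]
[0.23, 0.3, 0.0]
[0.13, 0.35, 0.0]
[0.01, 0.38, 0.0]
[-0.1, 0.36, 0.0]
[-0.21, 0.31, 0.0]
[-0.3, 0.23, 0.0]
[-0.35, 0.13, 0.0]
[-0.38, 0.01, 0.0]
[-0.36, -0.1, 0.0]
[-0.31, -0.21, 0.0]
[-0.23, -0.3, -0.0]
[-0.13, -0.35, -0.0]
[-0.01, -0.38, -0.0]
[0.1, -0.36, -0.0]
[0.21, -0.31, -0.0]
[0.3, -0.23, -0.0]
[0.35, -0.13, -0.0]
[0.38, -0.01, -0.0]
```

Call:
{"name": "apply_moves", "arguments": {"increments": [{"tx": -0.07,"ty": 0.78,"tz": 0,"ax": 0,"ay": 0,"az": 0},{"tx": -0.07,"ty": 0.78,"tz": 0,"ax": 0,"ay": 0,"az": 0},{"tx": -0.07,"ty": 0.78,"tz": 0,"ax": 0,"ay": 0,"az": 0},{"tx": -0.07,"ty": 0.77,"tz": 0.18,"ax": 0,"ay": 0,"az": 0},{"tx": 0,"ty": 0,"tz": 0,"ax": 0,"ay": 0,"az": 0},{"tx": 0,"ty": 0,"tz": 0.5,"ax": 0,"ay": 0,"az": 0},{"tx": 0,"ty": 0,"tz": 0.6,"ax": 0,"ay": 0,"az": 0},{"tx": 0,"ty": 0,"tz": 0.6,"ax": 0,"ay": 0,"az": 0},{"tx": 0,"ty": 0,"tz": 0.33,"ax": 0,"ay": 0,"az": 0},{"tx": 0,"ty": 0,"tz": 0,"ax": 0,"ay": 0,"az": 0}]}}

```text
time_s: 10.55
ee_pos: [0.5878, 0.0125, 0.2565]
eef_rot: [-3.14, -0.001, 2.182]
force: [0.6, -0.4, 0.5]
grip_width: 0.0003
grip_force: 0.0
```

Call:
{"name": "apply_moves", "arguments": {"increments": [{"tx": 0.36,"ty": 0.1,"tz": 0,"ax": 0,"ay": 0,"az": 0},{"tx": 0.31,"ty": 0.21,"tz": 0,"ax": 0,"ay": 0,"az": 0},{"tx": 0.23,"ty": 0.3,"tz": 0,"ax": 0,"ay": 0,"az": 0},{"tx": 0.13,"ty": 0.35,"tz": 0,"ax": 0,"ay": 0,"az": 0},{"tx": 0.01,"ty": 0.38,"tz": 0,"ax": 0,"ay": 0,"az": 0},{"tx": 0,"ty": 0,"tz": 0,"ax": 0,"ay": 0,"az": 0}]}}

```text
time_s: 11.3
ee_pos: [0.6035, 0.0618, 0.2572]
eef_rot: [3.141, -0.0, 2.182]
force: [-0.8, -0.5, 1.1]
grip_width: 0.0006
grip_force: 0.3
```

```bash
python3 -c "
from h import *
c=camera('side');cv2.imwrite('pics/s5.png',cv2.resize(c['pixels'][212:347,200:380],(800,600),interpolation=cv2.INTER_CUBIC)[:,:,::-1])
ctr=np.array([.62,.029])
p=get_obs()['ee_pos'][:2]-ctr;print(np.hypot(*p),np.degrees(np.arctan2(p[1],p[0])),get_obs()['force'])"
```

```text
0.036540228059660146 117.3799657793384 [ 0.14930759 -0.13796836 -0.00390437]
```

View pics/s5.png

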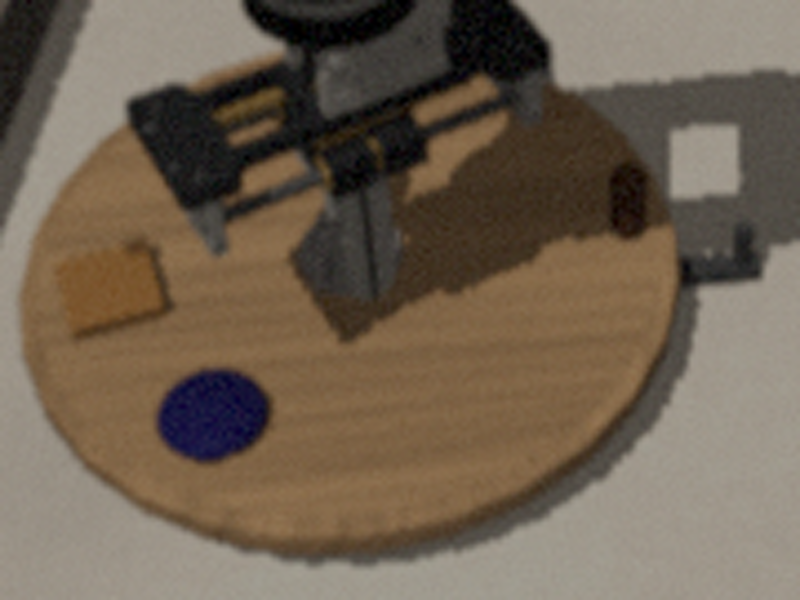

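The platter is holding still: the peg is at (628,170), and the disc and tile are in place. The fingers are pushing the hidden wing, so I'll continue the circle.

Call:
{"name": "apply_moves", "arguments": {"increments": [{"tx": -0.1,"ty": 0.36,"tz": 0,"ax": 0,"ay": 0,"az": 0},{"tx": -0.21,"ty": 0.31,"tz": 0,"ax": 0,"ay": 0,"az": 0},{"tx": -0.3,"ty": 0.23,"tz": 0,"ax": 0,"ay": 0,"az": 0},{"tx": -0.35,"ty": 0.13,"tz": 0,"ax": 0,"ay": 0,"az": 0},{"tx": -0.38,"ty": 0.01,"tz": 0,"ax": 0,"ay": 0,"az": 0},{"tx": 0,"ty": 0,"tz": 0,"ax": 0,"ay": 0,"az": 0}]}}

```text
time_s: 12.1
ee_pos: [0.6519, 0.0452, 0.2573]
eef_rot: [3.141, 0.0, 2.181]
force: [0.8, 1.1, 0.3]
grip_width: 0.0005
grip_force: 0.3
```

```bash
python3 -c "
from h import *
import pickle
c=camera('side');pickle.dump(c,open('side6.pkl','wb'))
c2=camera('scene')
cv2.imwrite('pics/s6.png',np.hstack([cv2.resize(c['pixels'][212:347,200:380],(400,300),interpolation=cv2.INTER_CUBIC),cv2.resize(c2['pixels'][222:342,268:428],(400,300),interpolation=cv2.INTER_CUBIC)])[:,:,::-1])
ctr=np.array([.62,.029])
p=get_obs()['ee_pos'][:2]-ctr;print(np.hypot(*p),np.degrees(np.arctan2(p[1],p[0])),get_obs()['force'])"
```

```text
0.03579219326005713 28.2465740532129 [ 0.19886751 -0.35682281 -0.93173606]
```

View pics/s6.png

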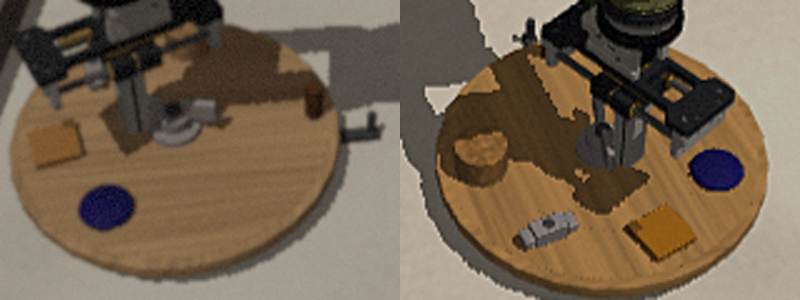

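The nut is turning: its free wing now points towards the robot. I'll continue in shorter strokes and watch the force.

Call:
{"name": "apply_moves", "arguments": {"increments": [{"tx": -0.18,"ty": -0.04,"tz": 0,"ax": 0,"ay": 0,"az": 0},{"tx": -0.18,"ty": -0.06,"tz": 0,"ax": 0,"ay": 0,"az": 0},{"tx": -0.16,"ty": -0.1,"tz": 0,"ax": 0,"ay": 0,"az": 0},{"tx": -0.15,"ty": -0.11,"tz": 0,"ax": 0,"ay": 0,"az": 0},{"tx": 0,"ty": 0,"tz": 0,"ax": 0,"ay": 0,"az": 0}]}}

```text
time_s: 12.82
ee_pos: [0.6555, 0.0239, 0.2574]
eef_rot: [3.141, 0.0, 2.181]
force: [0.5, 0.9, 0.2]
grip_width: 0.0006
grip_force: 0.3
```

Call:
{"name": "apply_moves", "arguments": {"increments": [{"tx": -0.12,"ty": -0.14,"tz": 0,"ax": 0,"ay": 0,"az": 0},{"tx": -0.11,"ty": -0.16,"tz": 0,"ax": 0,"ay": 0,"az": 0},{"tx": 0,"ty": 0,"tz": 0,"ax": 0,"ay": 0,"az": 0}]}}

```text
time_s: 13.2
ee_pos: [0.6519, 0.0131, 0.2574]
eef_rot: [3.142, 0.0, 2.181]
force: [-0.0, 1.1, 0.3]
grip_width: 0.0002
grip_force: 0.3
```

Call:
{"name": "apply_moves", "arguments": {"increments": [{"tx": -0.07,"ty": -0.17,"tz": 0,"ax": 0,"ay": 0,"az": 0},{"tx": -0.06,"ty": -0.18,"tz": 0,"ax": 0,"ay": 0,"az": 0},{"tx": 0,"ty": 0,"tz": 0,"ax": 0,"ay": 0,"az": 0}]}}

```text
time_s: 13.58
ee_pos: [0.6455, 0.0039, 0.2574]
eef_rot: [-3.142, 0.0, 2.181]
force: [0.9, 0.1, -0.8]
grip_width: 0.0
grip_force: 0.5
```

Call:
{"name": "apply_moves", "arguments": {"increments": [{"tx": -0.01,"ty": -0.19,"tz": 0,"ax": 0,"ay": 0,"az": 0},{"tx": 0,"ty": -0.19,"tz": 0,"ax": 0,"ay": 0,"az": 0},{"tx": 0,"ty": 0,"tz": 0,"ax": 0,"ay": 0,"az": 0}]}}

```text
time_s: 13.95
ee_pos: [0.6362, -0.0027, 0.2574]
eef_rot: [-3.141, 0.0, 2.181]
force: [1.1, -0.3, -0.3]
grip_width: 0.0007
grip_force: 0.4
```

Call:
{"name": "apply_moves", "arguments": {"increments": [{"tx": 0.04,"ty": -0.18,"tz": 0,"ax": 0,"ay": 0,"az": 0},{"tx": 0.06,"ty": -0.18,"tz": 0,"ax": 0,"ay": 0,"az": 0},{"tx": 0,"ty": 0,"tz": 0,"ax": 0,"ay": 0,"az": 0}]}}

```text
time_s: 14.32
ee_pos: [0.6258, -0.0063, 0.2577]
eef_rot: [3.141, 0.001, 2.182]
force: [3.9, -0.4, -0.8]
grip_width: 0.0004
grip_force: 2.2
```

```bash
python3 -c "
from h import *
ctr=np.array([.62,.029]);c2=camera('scene')
c=camera('side')
cv2.imwrite('pics/s7.png',np.hstack([cv2.resize(c['pixels'][212:347,200:380],(400,300),interpolation=cv2.INTER_CUBIC),cv2.resize(c2['pixels'][222:342,268:428],(400,300),interpolation=cv2.INTER_CUBIC)])[:,:,::-1])
p=get_obs()['ee_pos'][:2]-ctr;print(np.hypot(*p),np.degrees(np.arctan2(p[1],p[0])),get_obs()['force'])"
```

```text
0.03577424302146427 -80.29202128170236 [ 4.69220734 -1.38211137 -0.03848314]
```

View pics/s7.png

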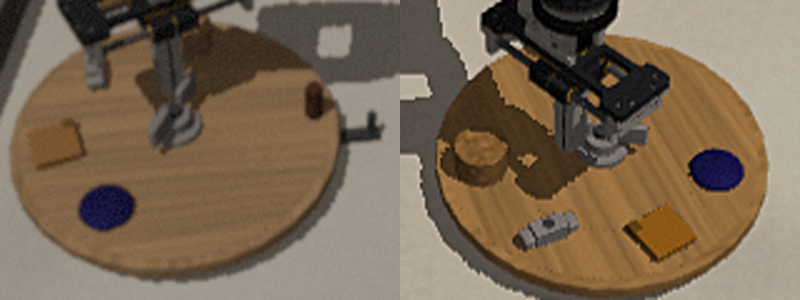

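The force has risen to 4.7 N, so the nut is at its stop. The free wing points along about +80°, and the peg and riders are unmoved. One small extra push should confirm it.

Call:
{"name": "apply_moves", "arguments": {"increments": [{"tx": 0.09,"ty": -0.16,"tz": 0,"ax": 0,"ay": 0,"az": 0},{"tx": 0,"ty": 0,"tz": 0,"ax": 0,"ay": 0,"az": 0},{"tx": 0,"ty": 0,"tz": 0,"ax": 0,"ay": 0,"az": 0}]}}

```text
time_s: 14.8
ee_pos: [0.6208, -0.0067, 0.2576]
eef_rot: [3.14, 0.001, 2.182]
force: [6.3, 0.5, -0.4]
grip_width: 0.0005
grip_force: 3.2
```

Call:
{"name": "apply_moves", "arguments": {"increments": [{"tx": -0.09,"ty": 0.16,"tz": 0,"ax": 0,"ay": 0,"az": 0},{"tx": -0.06,"ty": 0.18,"tz": 0,"ax": 0,"ay": 0,"az": 0},{"tx": -0.04,"ty": 0.18,"tz": 0,"ax": 0,"ay": 0,"az": 0},{"tx": 0,"ty": 0.19,"tz": 0,"ax": 0,"ay": 0,"az": 0},{"tx": 0.01,"ty": 0.19,"tz": 0,"ax": 0,"ay": 0,"az": 0},{"tx": 0,"ty": 0,"tz": 0,"ax": 0,"ay": 0,"az": 0},{"tx": 0,"ty": 0,"tz": -0.8,"ax": 0,"ay": 0,"az": 0},{"tx": 0,"ty": 0,"tz": -1,"ax": 0,"ay": 0,"az": 0},{"tx": 0,"ty": 0,"tz": -1,"ax": 0,"ay": 0,"az": 0},{"tx": 0,"ty": 0,"tz": -1,"ax": 0,"ay": 0,"az": 0},{"tx": 0,"ty": 0,"tz": -1,"ax": 0,"ay": 0,"az": 0},{"tx": 0,"ty": 0,"tz": 0,"ax": 0,"ay": 0,"az": 0}]}}

```text
time_s: 16.3
ee_pos: [0.6456, 0.0043, 0.4037]
eef_rot: [3.138, 0.003, 2.182]
force: [0.3, 0.1, -0.9]
grip_width: 0.0005
grip_force: 0.0
```

Call:
{"name": "apply_moves", "arguments": {"increments": [{"tx": 1,"ty": 0,"tz": 0,"ax": 0,"ay": 0,"az": 0},{"tx": 1,"ty": 0,"tz": 0,"ax": 0,"ay": 0,"az": 0},{"tx": 1,"ty": 0,"tz": 0,"ax": 0,"ay": 0,"az": 0},{"tx": 1,"ty": 0,"tz": 0,"ax": 0,"ay": 0,"az": 0},{"tx": 1,"ty": 0,"tz": 0,"ax": 0,"ay": 0,"az": 0},{"tx": 1,"ty": 0,"tz": 0,"ax": 0,"ay": 0,"az": 0},{"tx": 1,"ty": 0,"tz": 0,"ax": 0,"ay": 0,"az": 0},{"tx": 0,"ty": 0,"tz": 0,"ax": 0,"ay": 0,"az": 0},{"tx": 0,"ty": 0,"tz": 0,"ax": 0,"ay": 0,"az": 0}]}}

```text
time_s: 17.42
ee_pos: [0.5255, 0.1759, 0.4007]
eef_rot: [-3.141, -0.0, 2.182]
force: [0.0, -0.2, -0.4]
grip_width: 0.0007
grip_force: 0.0
```

```bash
python3 -c "
from h import *
c2=camera('scene')
c=camera('side')
cv2.imwrite('pics/s8.png',np.hstack([cv2.resize(c['pixels'][212:347,200:380],(400,300),interpolation=cv2.INTER_CUBIC),cv2.resize(c2['pixels'][222:342,268:428],(400,300),interpolation=cv2.INTER_CUBIC)])[:,:,::-1])
"
```

```text
(no output)
```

View pics/s8.png

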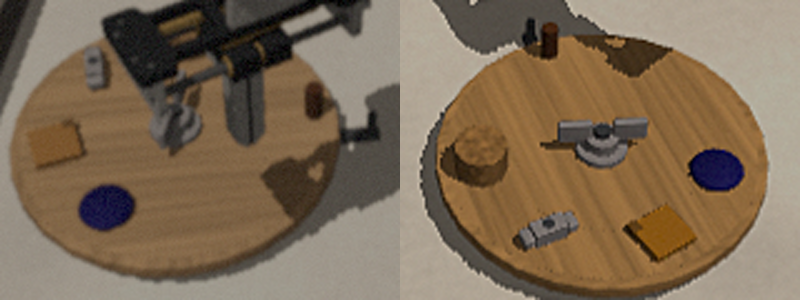

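The nut is clear with its wings at (560,126) and (647,123), the peg stands beside the index pin at (549,28), and all four riders are in place. A quick peg-angle check, then hand in.

```bash
python3 -c "
from h import *
c=camera('scene');ctr=np.array([.62,.0284])
for n,u,v,z in [('peg',149,28,.082),('pin',130,22,.036),('w',160,126,.082),('w',247,123,.082)]:
    r=onz(c,(268+u/2.5-.3,222+v/2.5-.3),z)[:2]-ctr;print(n,np.hypot(*r),np.degrees(np.arctan2(r[1],r[0])))
print(get_obs()['force'])"
```

```text
peg 0.14066279643067678 -167.41584468070113
pin 0.20048753247832682 -168.3486196330162
w 0.044219556361225223 -92.68869930218779
w 0.0403816682343873 78.75639588280723
[ 0.18905585 -0.82546365 -0.10445633]
```

```bash
python3 -c "
from h import *
print(hand_in())"
```

```text
the job is handed in; nothing more can be done
None
```

I handed the job in with the peg about 1° from the index pin, the wing nut pushed against its stop, all four riding things still on the platter and the arm clear. The hand-in returned no verdict.

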